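# Weigh the tin from the desiccator base

## Robot

A 6-joint arm with a two-finger parallel gripper is mounted at the origin on the work surface. World frame = base frame: x ahead of the robot, y to its left, z up, the work surface at z = 0. Lengths are in m, angles in degrees, forces in N, time in s.
With the tool pointing down it reaches from about 0.3 to 0.75 m from the base axis. Payload 8.5 kg.
Tool frame: the origin (TCP) lies midway between the tips of the shut fingers; the grasp point (between the pads) lies 19 mm behind it; z points along the fingers, y is the line along which they close (so a half turn about z gives the same grasp; the last joint's range is limited). The gripper opens to 85 mm and grips with 20 to 120 N. Pads are 22 mm wide; open, the fingers measure 114 mm over their backs; the gripper's body (76 mm by 85 mm) begins 54 mm behind the grasp point. The pads swing forward as they close: fully open they stand 13 mm farther back than shut.
Start: joints at [62.149, 21.807, 74.336, -0, 83.858, -12.336], TCP at [0.147, 0.53, 0.231] pointing down, gripper open.
Joint ranges: [-178.18, 178.18], [-50.72, 133.34], [12.68, 142.11], [-81.47, 261.47], [9.98, 163.14], [-165.26, 165.26]. Speed limits (degrees/s): [136.94, 136.94, 180, 180, 180, 180].

## Interface

Orientations are given as a 3x3 rotation matrix whose columns are the frame's x, y, z axes.
In Python, from rig import env, get_image, close_job gives the robot as it stands.
- The arm moves only by the tool step_arm, never from a script. Its argument "targets" is a list of rows, each a list of 2 entries, a list of its own where there are three numbers: the shift along the tool's x, y, z as a fraction of full scale, then the turn, a rotation vector about the tool's x, y, z as a fraction of full scale. In form: [[[x, y, z], [wx, wy, wz]], ...]. A call has 1 to 10 rows; each row is the pose to reach, as a shift and turn from the pose commanded when the call began, along the tool's axes at that moment; what a row does not reach only later rows make up. Full scale, the value 1, is 0.3 m for a shift and 45 degrees for a turn. A row lasts 1/12 s, in which the tool goes at most 41.7 mm and 7.16 degrees, less where a joint would pass 70% of its speed; a pose out of reach is approached as far as the arm can. A call with a number of a shift or a turn outside -1 to 1 is refused whole. A call with a gripper value outside its range is refused whole. "jaw" is the finger opening in mm, from 0 to 85.4, set as the call begins (left out, the last holds). The fingers move at their own pace and stop on an object; "grip_force" is the grip in N (left out, the last holds). Time passes only in rows, so rows that repeat a pose let the fingers close. It gives the time, the measured TCP pose, the force, the opening and the grip force at its end, in the units of the state.
- env.observe(): the state, without advancing time (a new reading comes with each control period).
- get_image(name): name is "side" or "top"; returns a dict with "img" (384x512x3 uint8, red, green, blue), "z_map" (384x512 float32, m along the optical axis (not along the pixel's ray), 0 where there is no reading), "intrinsics" (3x3 intrinsics, pixels), "D" ([k1, k2, p1, p2, k3] as OpenCV has them; the pictures are not rectified), "rvec" (rotation vector, rad) and "tvec" (3), from world to camera coordinates, as OpenCV has them. Camera axes: x right, y down, z forward; pixel columns grow to the right and rows downward; lengths in m; the calibration is good to about 2 mm. A picture is of the moment at which its call begins.
- close_job(): hands the job in; it is judged then, once.
The state is a dict: "time_s": time; "q": joint angles; "qvel": joint speeds; "joint_efforts": joint torques, N m; "position": TCP position; "tool_rot": TCP orientation; "ft_force": force on the tool from outside, world axes, zero at the start; "wrist_torque": the same for the moment, N m; "grip_width": finger opening in m; "gripper_force": force on a finger pad.
Only numpy, scipy, OpenCV 4.12 (cv2) and the standard library are available. Lean on these libraries where they do the work, as an engineer would, in place of code of your own. Each camera call takes 0.05 s, during which the arm holds its last target. There are 200 camera calls.

## Task

Move the three sample bottles out of the turquoise basin and stand them in the grey spill tray; only then take the aluminium tin from among where they stood and set it down gently in the middle of the balance's pan, letting go of it. After that stand each bottle back in the basin, centred on the pad of its own colour, keeping the bottles and the tin upright throughout and leaving the tin on the balance.

Things in the scene. Friction and masses are not known exactly. Their poses are not given: they have to be found in the camera images.
- bottle_red: white plastic sample bottle with a red screw cap and a red band round its body. Upright cylinder 48 mm in diameter up to 98 mm, then the cap, 40 mm in diameter, from 104 to 122 mm; about 0.16 kg. Origin at the centre of its underside, z up. At the start it stands on the red pad.
- bottle_blue: white plastic sample bottle with a blue screw cap and a blue band round its body. Upright cylinder 48 mm in diameter up to 98 mm, then the cap, 40 mm in diameter, from 104 to 122 mm; about 0.16 kg. Origin at the centre of its underside, z up. At the start it stands on the blue pad.
- bottle_yellow: white plastic sample bottle with a yellow screw cap and a yellow band round its body. Upright cylinder 48 mm in diameter up to 98 mm, then the cap, 40 mm in diameter, from 104 to 122 mm; about 0.16 kg. Origin at the centre of its underside, z up. At the start it stands on the yellow pad.
- pad_red: fixed flat round red pad, 66 mm in diameter, 2 mm thick, lying on the white plate of the turquoise basin, 62 mm from the basin's centre. Origin at the centre of its underside (the plate's top); the bottle stands 2 mm above that.
- pad_blue: fixed flat round blue pad, 66 mm in diameter, 2 mm thick, lying on the white plate of the turquoise basin, 62 mm from the basin's centre. Origin at the centre of its underside (the plate's top); the bottle stands 2 mm above that.
- pad_yellow: fixed flat round yellow pad, 66 mm in diameter, 2 mm thick, lying on the white plate of the turquoise basin, 62 mm from the basin's centre. Origin at the centre of its underside (the plate's top); the bottle stands 2 mm above that.
- tin: low round lidded aluminium weighing tin, 54 mm in diameter, 32 mm high, about 0.08 kg, standing on the white plate at the middle of the basin between the three bottles, with about 10 mm to each bottle. Origin at the centre of its underside, z up.
- basin: fixed turquoise round basin, 230 mm across, rim 28 mm high, holding a white perforated plate whose top is 20 mm above the table. Origin at the centre of its underside on the table. The three pads lie on the plate, 120 degrees apart.
- tray: fixed grey plastic spill tray with dark ribs, empty at the start. 150 mm along its x, 250 mm along its y, floor 6 mm above the table, walls 5 mm thick and 14 mm high. Origin at the centre of its underside.
- balance: fixed white laboratory top-pan balance with a round steel weighing pan 120 mm in diameter. Origin on the table straight under the centre of the pan; the pan's top is 70 mm above the origin and is the highest part. The housing reaches from 130 mm on its -x side (display end, towards the robot) to 80 mm on its +x side, and 90 mm to each side along y. The pan is rigid and does not move.
Mind the look-alikes: they are no part of the job. Leave any green look-alike of the bottle_yellow alone.

How it is judged:
By the outcome, as a careful person would: the job done as asked, in the order asked, and still so for the second after the job is handed in, with the robot touching nothing.
It also fails if it takes over 149 s, if anything falls off the work surface, if the arm or the gripper's body presses on something with over 40 N, if the wrist force passes 120 N, or if a joint passes its speed limit or range.

## Working session

There is one attempt and no reset: what is moved stays moved. The work goes in short steps, Python scripts to look and compute and a tool call to move; the robot and the scene stay as the last step left them, time stands still between calls to the robot, and variables do not carry over. Pictures are saved under pics/ and viewed, at most 14 in all, crops included, and the job is handed in when it is done.

Besides the shell and the picture viewer there is one more tool, called as a command line: name --argument value ..., lists and objects as JSON in quotes. step_arm: Moves the arm, as the interface text tells. Its arguments: {"type":"object","properties":{"targets":{"type":"array","items":{"type":"array"}},"jaw":{"type":"number"},"grip_force":{"type":"number"}},"required":["targets"]}

```bash
mkdir -p pics; ls
cat > h.py <<'E'
import numpy as np, cv2
from rig import env, get_image, close_job
def pts(d):
    "world xyz map from depth"
    K,D=np.array(d["intrinsics"]),np.array(d["D"])
    h,w=d["z_map"].shape
    u,v=np.meshgrid(np.arange(w),np.arange(h))
    n=cv2.undistortPoints(np.stack([u,v],-1).reshape(-1,1,2).astype(float),K,D).reshape(h,w,2)
    R=cv2.Rodrigues(np.array(d["rvec"],float))[0];t=np.array(d["tvec"],float).ravel()
    z=d["z_map"][...,None]
    P=np.concatenate([n*z,z],-1)
    return (P-t)@R
def plane(d,uv,z):
    K,D=np.array(d["intrinsics"]),np.array(d["D"])
    n=cv2.undistortPoints(np.array(uv,float).reshape(-1,1,2),K,D).reshape(-1,2)
    R=cv2.Rodrigues(np.array(d["rvec"],float))[0];t=np.array(d["tvec"],float).ravel()
    r=np.c_[n,np.ones(len(n))]@R; c=-t@R
    return c+r*((z-c[2])/r[:,2])[:,None]
def save(d,name,crop=None,s=1):
    im=d["img"][...,::-1]
    if crop: im=im[crop[1]:crop[3],crop[0]:crop[2]]
    cv2.imwrite("pics/"+name,cv2.resize(im,None,fx=s,fy=s,interpolation=cv2.INTER_CUBIC))
E
python3 - <<'E'
from h import *
import pickle
for n in("top","side"):
    d=get_image(n);pickle.dump(d,open(n+".pkl","wb"));save(d,n+"0.png",None,1.5)
print(env.observe())
E
```

```text
pics
{'time_s': 0.1, 'q': array([ 6.21520114e+01,  2.18386998e+01,  7.43790010e+01, -1.38409071e-03,
        8.38579429e+01, -1.23348850e+01]), 'qvel': array([-0.04405167, -0.05363052, -0.07652558,  0.01024511,  0.06947724,
       -0.0091754 ]), 'joint_efforts': array([ 3.01141023e-03, -4.49218619e+01, -2.31656653e+01, -1.98519797e-04,
        3.68009380e-03, -1.92998027e-05]), 'position': array([0.14697892, 0.52972943, 0.2307671 ]), 'tool_rot': array([[-9.63569929e-01,  2.67455860e-01, -5.95478847e-04],
       [ 2.67456398e-01,  9.63569243e-01, -1.17855381e-03],
       [ 2.58573979e-04, -1.29488364e-03, -9.99999128e-01]]), 'ft_force': array([ 0.05478814, -0.69379596,  0.37173633]), 'wrist_torque': array([-0.05518124, -0.05837942, -0.00862933]), 'gripper_force': 0.0, 'grip_width': 0.08531478192248203}
```

View pics/top0.png

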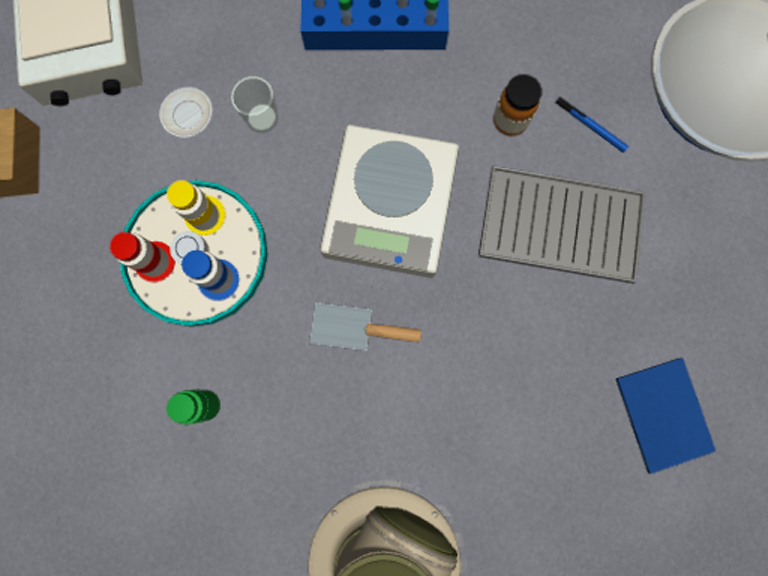

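View pics/side0.png

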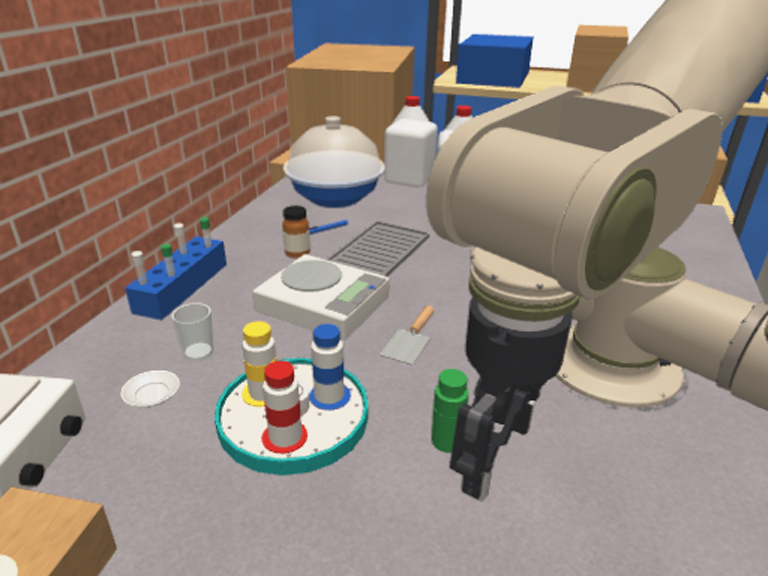

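Both views show the same layout. The candidates below are in top0 pixels at 1.5x scale.
- **Red bottle:** (126,247). The red-capped jugs in the background of the side view are not it.
- **Yellow bottle:** (182,195). The green look-alike at (193,407) and the amber jar at (520,95) are not it.
- **Blue bottle:** (197,265).
- **Tin:** (188,247), between the bottles. The glass dish at (186,112) and the beaker at (255,105) are not it.
- **Balance:** pan at (393,178). The hotplate at top left is not it.
- **Tray:** (560,225). The blue book and the scraper are not it.

Next I measure these and check them in a close crop.

Run:
```python
from h import *
import pickle
d=pickle.load(open("top.pkl","rb"));P=pts(d)
save(d,"crop.png",(70,110,190,225),5)
R=cv2.Rodrigues(np.array(d["rvec"],float))[0];print("cam",-np.array(d["tvec"]).ravel()@R)
hsv=cv2.cvtColor(d["img"],cv2.COLOR_RGB2HSV)
def big(m):
    n,l,s,c=cv2.connectedComponentsWithStats(m.astype(np.uint8));i=1+s[1:,4].argmax();return l==i
H,S,V=[hsv[...,i].astype(int) for i in range(3)]
roi=np.zeros(H.shape,bool);roi[110:225,70:190]=1
col={"red":((H<8)|(H>172)),"yellow":(H>22)&(H<34),"blue":(H>105)&(H<125)}
for n,m in col.items():
    m=m&(S>130)&roi
    c=big(m&(P[...,2]>.138)&(P[...,2]<.15)); p=P[c]
    e=cv2.minEnclosingCircle(np.argwhere(c)[:,::-1].astype(np.float32))
    q=P[m&(P[...,2]<.03)]
    print(n,c.sum(),p[:,2].mean(),"cap",p.mean(0),"circ->",plane(d,[e[0]],.144)[0],e, "pad fit part",q.mean(0))
    if len(q)>10:
        # circle fit with known radius from hull
        r=np.array(cv2.minEnclosingCircle((q[:,:2]*1000).astype(np.float32))[0]);print("  padcirc",r,cv2.minEnclosingCircle((q[:,:2]*1000).astype(np.float32))[1])
m=big((H>80)&(H<98)&(S>120)&roi)
pp=P[m];pp=pp[(pp[:,2]>.02)]
print("basin",cv2.minEnclosingCircle((pp[:,:2]*1000).astype(np.float32)),np.percentile(pp[:,2],[50,95]))
# tin
t=(P[...,2]>.045)&(P[...,2]<.057)&(S<60)
pp=P[t&roi];print("tin",len(pp),pp.mean(0),cv2.minEnclosingCircle((pp[:,:2]*1000).astype(np.float32)))
# balance
r2=np.zeros_like(roi);r2[80:185,210:310]=1
pan=big(r2&(abs(P[...,2]-.07)<.004)&(V<185)&(V>80)&(P[...,2]>.066))
pp=P[pan];print("pan",len(pp),pp[:,2].mean(),pp.mean(0),cv2.minEnclosingCircle((pp[:,:2]*1000).astype(np.float32)))
b=big(r2&(P[...,2]>.04));pp=P[b];print("house",cv2.minAreaRect((pp[:,:2]*1000).astype(np.float32)),np.percentile(pp[:,2],[5,50,95]))
r3=np.zeros_like(roi);r3[100:195,312:435]=1
tr=big(r3&(P[...,2]>.004));pp=P[tr];rc=cv2.minAreaRect((pp[:,:2]*1000).astype(np.float32));print("tray",rc,cv2.boxPoints(rc).round(),np.percentile(pp[:,2],[5,50,99]))
# green
g=big((H>45)&(H<75)&(S>100)&(P[...,2]>.08));print("green",P[g].mean(0))
for u,v in[(131,70),(168,70),(348,60),(395,82),(228,217)]: print((u,v),P[v,u])
```

```text
cam [ 2.65808027e-01 -7.99009623e-04  9.78594356e-01]
red 274 0.14311257624147053 cap [0.45099814 0.3615634  0.14311258] circ-> [0.45058775 0.36100715 0.144     ] ((82.5, 163.5), 9.617792129516602) pad fit part [0.44833096 0.35489716 0.0204849 ]
  padcirc [463.18017578 391.29812622] 62.09468460083008
yellow 270 0.1430792133977716 cap [0.52536784 0.28570886 0.14307921] circ-> [0.52476434 0.28573315 0.144     ] ((120.20833587646484, 129.0), 9.423124313354492) pad fit part [0.52094989 0.27605704 0.02158612]
  padcirc [527.54211426 287.30697632] 33.13848876953125
blue 279 0.14309721978657616 cap [0.4251187  0.25804785 0.14309722] circ-> [0.42457587 0.25782338 0.144     ] ((130.5, 176.0), 9.708344459533691) pad fit part [0.41453024 0.25063272 0.02122559]
  padcirc [424.57452393 260.18499756] 31.794342041015625
basin ((385.2162170410156, 194.68116760253906), 229.06520080566406) [0.02674052 0.0299501 ]
tin 416 [0.46957077 0.30193955 0.05103195] ((463.11077880859375, 295.353515625), 76.7502670288086)
pan 2049 0.06940098224438418 [ 0.57214464 -0.01168285  0.06940098] ((573.1976318359375, -11.6349515914917), 60.27850341796875)
house ((463.19244384765625, 8.255851745605469), (180.52566528320312, 385.2374572753906), 79.74436950683594) [0.05265184 0.05719367 0.07103792]
tray ((408.8377685546875, -227.49502563476562), (279.3795471191406, 457.5384521484375), 63.6579704284668) [[ 142. -251.]
 [ 552. -454.]
 [ 676. -204.]
 [ 266.   -1.]] [0.0043038  0.00641049 0.01564424]
green [0.23178387 0.26903924 0.11763673]
(131, 70) [0.7215479  0.31597105 0.00682075]
(168, 70) [0.71834836 0.22096324 0.01170404]
(348, 60) [ 0.69769541 -0.20342689  0.10875508]
(395, 82) [ 0.68808488 -0.33956694  0.01370056]
(228, 217) [0.35516253 0.06584599 0.00165058]
```

View pics/crop.png

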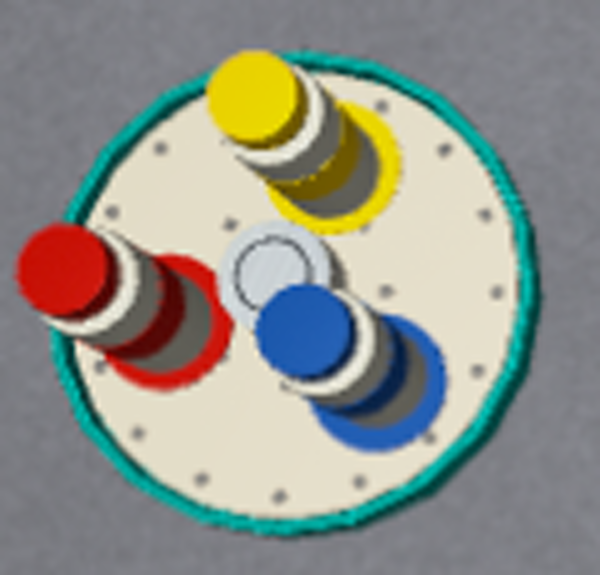

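The crop (5x, offset 70,110) shows three bottles. The red cap is at crop (63,270), yellow at (255,97) and blue at (305,330), with the lidded tin in the middle at (273,272). The choices match the descriptions. I start moving and square the tool to the world axes on the way.

step_arm --targets '[[[-0.12,-0.05,0],[0,0,-0.115]],[[-0.24,-0.11,0],[0,0,-0.23]],[[-0.36,-0.16,0],[0,0,-0.345]],[[-0.48,-0.22,0],[0,0,-0.345]],[[-0.6,-0.27,0],[0,0,-0.345]],[[-0.6,-0.27,0],[0,0,-0.345]],[[-0.6,-0.27,0],[0,0,-0.345]]]'

```text
time_s: 0.68
position: [0.3001, 0.4026, 0.2311]
tool_rot: [[-1.0, 0.003, -0.001], [0.003, 1.0, -0.0], [0.001, -0.0, -1.0]]
ft_force: [-0.0, -0.5, 0.0]
grip_width: 0.0854
gripper_force: 0.0
```

Run:
```python
from h import *
import pickle
d=pickle.load(open("top.pkl","rb"));P=pts(d)
print(plane(d,np.array([(493,168),(642,192),(635,282),(481,257)])/1.5,.014).round(4))
z=P[...,2]
m=np.zeros(z.shape,bool);m[100:195,312:435]=1
m&=(z>.0105)&(z<.02);
n,l,s,c=cv2.connectedComponentsWithStats(cv2.morphologyEx(m.astype(np.uint8),cv2.MORPH_CLOSE,np.ones((3,3))));i=1+s[1:,4].argmax()
q=P[(l==i)&m];rc=cv2.minAreaRect((q[:,:2]*1000).astype(np.float32));print(len(q),rc,cv2.boxPoints(rc).round())
# tin top rays
print("tin", plane(d,[(70+273/5,110+272/5)],.052))
o=env.observe();print(o["position"],o["tool_rot"].round(4),o["q"].round(1))
```

```text
[[ 0.6088 -0.1734  0.014 ]
 [ 0.571  -0.4132  0.014 ]
 [ 0.4244 -0.3922  0.014 ]
 [ 0.4627 -0.1508  0.014 ]]
666 ((519.9453125, -283.321044921875), (250.9447021484375, 151.6742401123047), 80.20194244384766) [[ 424. -394.]
 [ 573. -420.]
 [ 616. -173.]
 [ 467. -147.]]
tin [[0.46904301 0.30162769 0.052     ]]
[0.30009053 0.4026408  0.23105103] [[-1.0e+00  3.5e-03 -6.0e-04]
 [ 3.5e-03  1.0e+00 -4.0e-04]
 [ 6.0e-04 -4.0e-04 -1.0e+00]] [ 39.8  17.   81.7   0.   81.3 -50. ]
```

step_arm --targets '[[[-0.12,-0.03,0],[0,0,0]],[[-0.25,-0.07,0],[0,0,0]],[[-0.38,-0.1,0],[0,0,0]],[[-0.502,-0.138,0],[0,0,0]],[[-0.502,-0.138,0],[0,0,0]],[[-0.502,-0.138,0.12],[0,0,0]],[[-0.502,-0.138,0.25],[0,0,0]],[[-0.502,-0.138,0.37],[0,0,0]],[[-0.502,-0.138,0.46],[0,0,0]],[[-0.502,-0.138,0.5],[0,0,0]]]'

```text
time_s: 1.52
position: [0.4466, 0.3627, 0.0773]
tool_rot: [[-1.0, -0.002, -0.006], [-0.002, 1.0, -0.003], [0.006, -0.003, -1.0]]
ft_force: [-1.5, 0.6, -0.0]
grip_width: 0.0857
gripper_force: 0.0
```

step_arm --targets '[[[0,0,0],[0,0,0]],[[0,0,0],[0,0,0]],[[0,0,0],[0,0,0]]]'

```text
time_s: 1.77
position: [0.4495, 0.3633, 0.0826]
tool_rot: [[-1.0, -0.001, 0.002], [-0.001, 1.0, 0.001], [-0.002, 0.001, -1.0]]
ft_force: [-0.2, 1.0, 0.6]
grip_width: 0.0854
gripper_force: 0.0
```

step_arm --targets '[[[0,0,0],[0,0,0]],[[0,0,0],[0,0,0]],[[0,0,0],[0,0,0]],[[0,0,0],[0,0,0]],[[0,0,0],[0,0,0]],[[0,0,0],[0,0,0]],[[0,0,0],[0,0,0]],[[0,0,0],[0,0,0]]]' --jaw 30 --grip_force 40

```text
time_s: 2.43
position: [0.4499, 0.3627, 0.0822]
tool_rot: [[-1.0, -0.0, 0.001], [-0.0, 1.0, 0.001], [-0.001, 0.001, -1.0]]
ft_force: [-0.9, 1.0, 6.4]
grip_width: 0.0472
gripper_force: 40.4
```

step_arm --targets '[[[0,0,-0.05],[0,0,0]],[[0,0,-0.15],[0,0,0]],[[0,0,-0.27],[0,0,0]],[[0,0,-0.39],[0,0,0]],[[0,0,-0.5],[0,0,0]],[[0,-0.07,-0.51],[0,0,0]],[[0,-0.17,-0.51],[0,0,0]],[[0,-0.28,-0.51],[0,0,0]],[[0,-0.39,-0.51],[0,0,0]],[[0,-0.5,-0.51],[0,0,0]]]'

```text
time_s: 3.27
position: [0.4489, 0.2109, 0.234]
tool_rot: [[-1.0, -0.001, -0.001], [-0.001, 1.0, -0.0], [0.001, -0.0, -1.0]]
ft_force: [0.9, 0.4, -2.3]
grip_width: 0.0471
gripper_force: 41.6
```

step_arm --targets '[[[0,-0.1,0],[0,0,0]],[[0,-0.2,0],[0,0,0]],[[0,-0.3,0],[0,0,0]],[[-0.01,-0.4,0],[0,0,0]],[[-0.02,-0.5,0],[0,0,0]],[[-0.03,-0.6,0],[0,0,0]],[[-0.04,-0.7,0],[0,0,0]],[[-0.05,-0.8,0],[0,0,0]],[[-0.06,-0.9,0],[0,0,0]],[[-0.07,-1.0,0],[0,0,0]]]'

```text
time_s: 4.1
position: [0.4702, -0.0891, 0.2342]
tool_rot: [[-1.0, 0.0, -0.001], [0.0, 1.0, 0.0], [0.001, 0.0, -1.0]]
ft_force: [1.5, 0.6, -1.0]
grip_width: 0.0471
gripper_force: 41.6
```

step_arm --targets '[[[0,-0.1,0],[0,0,0]],[[0,-0.2,0],[0,0,0]],[[0,-0.3,0],[0,0,0]],[[0,-0.4,0],[0,0,0]],[[0,-0.5,0],[0,0,0]],[[0,-0.6,0],[0,0,0]],[[0,-0.7,0],[0,0,0]],[[0,-0.7,0],[0,0,0]],[[0,-0.7,0],[0,0,0]],[[0,-0.7,0],[0,0,0]]]'

```text
time_s: 4.93
position: [0.4704, -0.2971, 0.234]
tool_rot: [[-1.0, 0.0, -0.001], [0.0, 1.0, 0.001], [0.001, 0.001, -1.0]]
ft_force: [0.8, -0.2, -1.9]
grip_width: 0.0468
gripper_force: 41.8
```

step_arm --targets '[[[0,-0.09,0],[0,0,0]],[[0,-0.175,0],[0,0,0]],[[0,-0.175,0.08],[0,0,0]],[[0,-0.175,0.19],[0,0,0]],[[0,-0.175,0.3],[0,0,0]],[[0,-0.175,0.41],[0,0,0]],[[0,-0.175,0.49],[0,0,0]],[[0,-0.175,0.53],[0,0,0]],[[0,-0.175,0.545],[0,0,0]],[[0,-0.175,0.545],[0,0,0]]]'

```text
time_s: 5.77
position: [0.4707, -0.349, 0.0703]
tool_rot: [[-1.0, -0.001, -0.001], [-0.001, 1.0, 0.001], [0.001, 0.001, -1.0]]
ft_force: [-0.0, -0.5, -1.9]
grip_width: 0.0471
gripper_force: 42.0
```

step_arm --targets '[[[0,0,0.002],[0,0,0]],[[0,0,0.005],[0,0,0]],[[0,0,0.008],[0,0,0]],[[0,0,0.01],[0,0,0]],[[0,0,0.01],[0,0,0]]]'

```text
time_s: 6.18
position: [0.4707, -0.3502, 0.0682]
tool_rot: [[-1.0, -0.0, 0.0], [-0.0, 1.0, -0.001], [-0.0, -0.001, -1.0]]
ft_force: [-0.0, 0.5, -0.8]
grip_width: 0.0471
gripper_force: 42.0
```

step_arm --targets '[[[0,0,0.003],[0,0,0]],[[0,0,0.006],[0,0,0]],[[0,0,0.009],[0,0,0]],[[0,0,0.009],[0,0,0]]]'

```text
time_s: 6.52
position: [0.4709, -0.3502, 0.0662]
tool_rot: [[-1.0, -0.0, 0.001], [-0.0, 1.0, -0.001], [-0.001, -0.001, -1.0]]
ft_force: [-1.5, 3.4, 8.9]
grip_width: 0.0472
gripper_force: 42.8
```

step_arm --targets '[[[0,0,0],[0,0,0]],[[0,0,0],[0,0,0]],[[0,0,0],[0,0,0]],[[0,0,0],[0,0,0]],[[0,0,0],[0,0,0]],[[0,0,-0.08],[0,0,0]],[[0,0,-0.2],[0,0,0]],[[0,0,-0.32],[0,0,0]],[[0,0,-0.45],[0,0,0]],[[0,0,-0.56],[0,0,0]]]' --jaw 85

```text
time_s: 7.35
position: [0.4706, -0.3501, 0.2358]
tool_rot: [[-1.0, -0.0, 0.001], [-0.0, 1.0, -0.001], [-0.001, -0.001, -1.0]]
ft_force: [0.4, -0.4, -0.1]
grip_width: 0.0852
gripper_force: 0.0
```

step_arm --targets '[[[0,0.1,0],[0,0,0]],[[0,0.2,0],[0,0,0]],[[0,0.3,0],[0,0,0]],[[0,0.4,0],[0,0,0]],[[0,0.5,0],[0,0,0]],[[0,0.6,0],[0,0,0]],[[0,0.7,0],[0,0,0]],[[0,0.8,0],[0,0,0]],[[0,0.9,0],[0,0,0]],[[0,1.0,0],[0,0,0]]]'

```text
time_s: 8.18
position: [0.4703, -0.0487, 0.2332]
tool_rot: [[-1.0, 0.0, 0.0], [0.0, 1.0, -0.0], [-0.0, -0.0, -1.0]]
ft_force: [1.3, -0.1, -0.4]
grip_width: 0.0853
gripper_force: 0.0
```

step_arm --targets '[[[0,0.1,0],[0,0,0]],[[0.02,0.2,0],[0,0,0]],[[0.04,0.3,0],[0,0,0]],[[0.06,0.4,0],[0,0,0]],[[0.08,0.5,0],[0,0,0]],[[0.1,0.6,0],[0,0,0]],[[0.12,0.7,0],[0,0,0]],[[0.14,0.8,0],[0,0,0]],[[0.15,0.9,0],[0,0,0]],[[0.15,1.0,0],[0,0,0]]]'

```text
time_s: 9.02
position: [0.4247, 0.2514, 0.2333]
tool_rot: [[-1.0, -0.0, 0.0], [-0.0, 1.0, 0.0], [-0.0, 0.0, -1.0]]
ft_force: [0.3, 0.7, 0.0]
grip_width: 0.085
gripper_force: 0.0
```

Run:
```python
from h import *
d=get_image("top");save(d,"t1.png",None,1.5)
print(env.observe()["position"])
```

```text
[0.42464025 0.25515947 0.23315748]
```

View pics/t1.png

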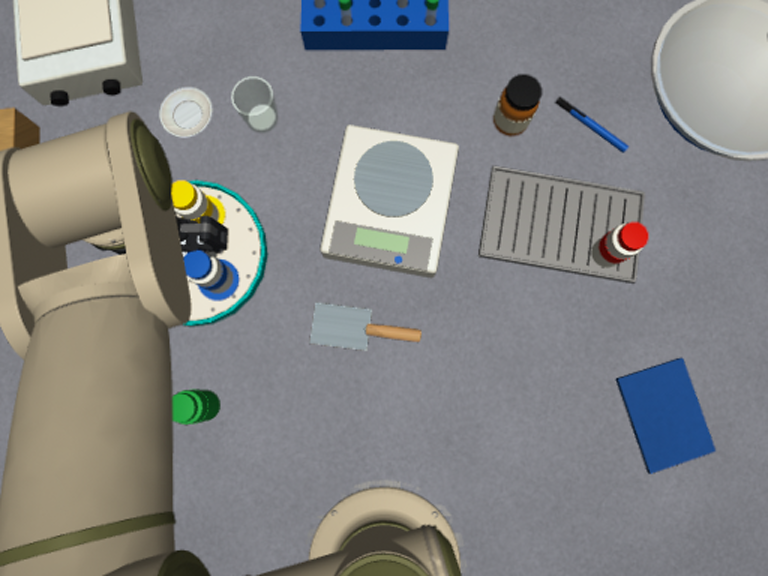

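Red stands upright in the tray, with its cap at (632,235), and blue and yellow are undisturbed. Blue is next.

step_arm --targets '[[[0,0.01,0.1],[0,0,0]],[[0,0.01,0.22],[0,0,0]],[[0,0.01,0.34],[0,0,0]],[[0,0.01,0.44],[0,0,0]],[[0,0.01,0.49],[0,0,0]],[[0,0.01,0.503],[0,0,0]],[[0,0.01,0.503],[0,0,0]],[[0,0.01,0.503],[0,0,0]],[[0,0.01,0.503],[0,0,0]]]'

```text
time_s: 9.82
position: [0.4263, 0.2531, 0.0836]
tool_rot: [[-1.0, -0.0, 0.003], [-0.0, 1.0, 0.001], [-0.003, 0.001, -1.0]]
ft_force: [-0.4, 0.2, 0.6]
grip_width: 0.0849
gripper_force: 0.0
```

step_arm --targets '[[[0,0,0],[0,0,0]],[[0,0,0],[0,0,0]],[[0,0,0],[0,0,0]],[[0,0,0],[0,0,0]],[[0,0,0],[0,0,0]],[[0,0,0],[0,0,0]],[[0,0,0],[0,0,0]],[[0,0,0],[0,0,0]]]' --jaw 30 --grip_force 40

```text
time_s: 10.48
position: [0.4261, 0.2531, 0.083]
tool_rot: [[-1.0, -0.0, 0.002], [-0.0, 1.0, 0.001], [-0.002, 0.001, -1.0]]
ft_force: [-0.2, 0.2, 5.4]
grip_width: 0.0484
gripper_force: 39.4
```

step_arm --targets '[[[0,0,-0.05],[0,0,0]],[[0,0,-0.15],[0,0,0]],[[0,0,-0.27],[0,0,0]],[[0,0,-0.39],[0,0,0]],[[0,0,-0.5],[0,0,0]],[[0,-0.07,-0.51],[0,0,0]],[[0,-0.17,-0.51],[0,0,0]],[[0,-0.28,-0.51],[0,0,0]],[[0,-0.39,-0.51],[0,0,0]],[[0,-0.5,-0.51],[0,0,0]]]'

```text
time_s: 11.32
position: [0.4249, 0.1016, 0.2352]
tool_rot: [[-1.0, -0.001, -0.0], [-0.001, 1.0, -0.0], [0.0, -0.0, -1.0]]
ft_force: [1.6, 0.7, -1.9]
grip_width: 0.0483
gripper_force: 40.8
```

step_arm --targets '[[[0,-0.1,0],[0,0,0]],[[-0.02,-0.2,0],[0,0,0]],[[-0.04,-0.3,0],[0,0,0]],[[-0.06,-0.4,0],[0,0,0]],[[-0.08,-0.5,0],[0,0,0]],[[-0.1,-0.6,0],[0,0,0]],[[-0.12,-0.7,0],[0,0,0]],[[-0.14,-0.8,0],[0,0,0]],[[-0.17,-0.9,0],[0,0,0]],[[-0.2,-1.0,0],[0,0,0]]]'

```text
time_s: 12.15
position: [0.4854, -0.1986, 0.2352]
tool_rot: [[-1.0, 0.0, -0.0], [0.0, 1.0, 0.0], [0.0, 0.0, -1.0]]
ft_force: [0.8, -0.1, -1.2]
grip_width: 0.0484
gripper_force: 40.8
```

step_arm --targets '[[[-0.05,-0.1,0],[0,0,0]],[[-0.12,-0.2,0],[0,0,0]],[[-0.18,-0.28,0],[0,0,0]],[[-0.213,-0.31,0],[0,0,0]],[[-0.213,-0.31,0.1],[0,0,0]],[[-0.213,-0.31,0.2],[0,0,0]],[[-0.213,-0.31,0.3],[0,0,0]],[[-0.213,-0.31,0.38],[0,0,0]],[[-0.213,-0.31,0.4],[0,0,0]],[[-0.213,-0.31,0.4],[0,0,0]]]'

```text
time_s: 12.98
position: [0.5488, -0.2897, 0.1137]
tool_rot: [[-1.0, -0.0, -0.003], [-0.0, 1.0, 0.002], [0.003, 0.002, -1.0]]
ft_force: [1.4, 0.3, -1.7]
grip_width: 0.0482
gripper_force: 40.9
```

step_arm --targets '[[[0,0,0.05],[0,0,0]],[[0,0,0.1],[0,0,0]],[[0,0,0.13],[0,0,0]],[[0,0,0.145],[0,0,0]],[[0,0,0.15],[0,0,0]],[[0,0,0.154],[0,0,0]],[[0,0,0.158],[0,0,0]],[[0,0,0.16],[0,0,0]],[[0,0,0.16],[0,0,0]]]'

```text
time_s: 13.73
position: [0.5496, -0.2902, 0.0676]
tool_rot: [[-1.0, -0.0, 0.0], [-0.0, 1.0, -0.0], [-0.0, -0.0, -1.0]]
ft_force: [-0.2, 0.1, -1.6]
grip_width: 0.0482
gripper_force: 40.9
```

step_arm --targets '[[[0,0,0.002],[0,0,0]],[[0,0,0.004],[0,0,0]],[[0,0,0.006],[0,0,0]],[[0,0,0.006],[0,0,0]]]'

```text
time_s: 14.07
position: [0.5502, -0.2902, 0.067]
tool_rot: [[-1.0, -0.0, 0.002], [-0.0, 1.0, -0.001], [-0.002, -0.001, -1.0]]
ft_force: [-0.3, 2.5, 8.6]
grip_width: 0.0481
gripper_force: 41.7
```

step_arm --targets '[[[0,0,0],[0,0,0]],[[0,0,0],[0,0,0]],[[0,0,0],[0,0,0]],[[0,0,0],[0,0,0]],[[0,0,0],[0,0,0]],[[0,0,-0.08],[0,0,0]],[[0,0,-0.2],[0,0,0]],[[0,0,-0.32],[0,0,0]],[[0,0,-0.45],[0,0,0]],[[0,0,-0.56],[0,0,0]]]' --jaw 85

```text
time_s: 14.9
position: [0.5495, -0.2901, 0.2362]
tool_rot: [[-1.0, -0.0, 0.001], [-0.0, 1.0, -0.001], [-0.001, -0.001, -1.0]]
ft_force: [-0.1, -0.1, 0.3]
grip_width: 0.0848
gripper_force: 0.0
```

step_arm --targets '[[[0,0.1,0],[0,0,0]],[[0,0.2,0],[0,0,0]],[[0,0.3,0],[0,0,0]],[[0,0.4,0],[0,0,0]],[[0,0.5,0],[0,0,0]],[[0,0.6,0],[0,0,0]],[[0,0.7,0],[0,0,0]],[[0,0.8,0],[0,0,0]],[[0,0.9,0],[0,0,0]],[[0,1.0,0],[0,0,0]]]'

```text
time_s: 15.73
position: [0.5492, 0.0113, 0.2334]
tool_rot: [[-1.0, -0.0, -0.0], [-0.0, 1.0, -0.0], [0.0, -0.0, -1.0]]
ft_force: [-0.0, -0.4, 1.4]
grip_width: 0.0853
gripper_force: 0.0
```

step_arm --targets '[[[0,0.12,0],[0,0,0]],[[0.02,0.24,0],[0,0,0]],[[0.03,0.36,0],[0,0,0]],[[0.05,0.48,0],[0,0,0]],[[0.06,0.6,0],[0,0,0]],[[0.07,0.72,0],[0,0,0]],[[0.08,0.83,0],[0,0,0]],[[0.083,0.9,0],[0,0,0]],[[0.083,0.92,0],[0,0,0]],[[0.083,0.92,0],[0,0,0]]]'

```text
time_s: 16.57
position: [0.5242, 0.287, 0.2331]
tool_rot: [[-1.0, -0.002, -0.0], [-0.002, 1.0, -0.0], [0.0, -0.0, -1.0]]
ft_force: [0.5, -0.4, 0.7]
grip_width: 0.0848
gripper_force: 0.0
```

Run:
```python
from h import *
d=get_image("top");save(d,"t2.png",None,1.5)
print(env.observe()["position"])
```

```text
[0.52446896 0.28574324 0.23316798]
```

View pics/t2.png

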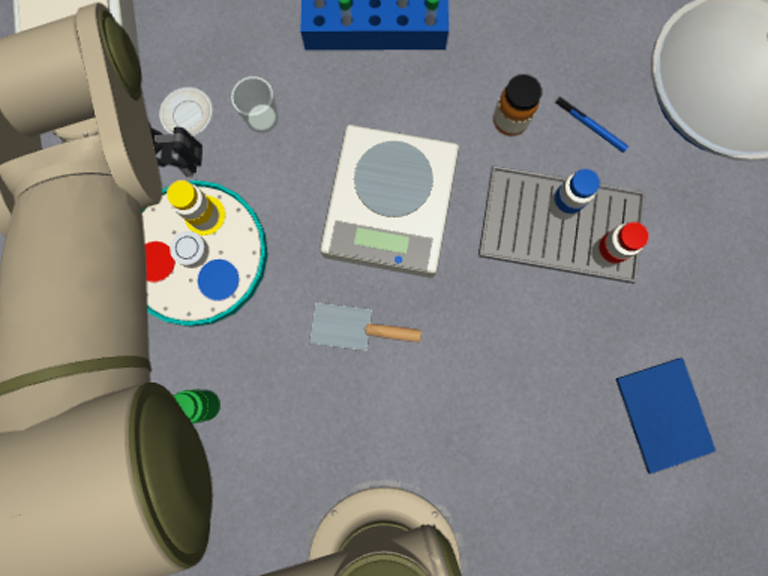

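Red (632,235) and blue (584,183) stand in the tray, and yellow (182,195) and the tin (188,247) are untouched. Yellow is next.

step_arm --targets '[[[0,0,0.1],[0,0,0]],[[0,0,0.22],[0,0,0]],[[0,0,0.34],[0,0,0]],[[0,0,0.44],[0,0,0]],[[0,0,0.49],[0,0,0]],[[0,0,0.503],[0,0,0]],[[0,0,0.503],[0,0,0]],[[0,0,0.503],[0,0,0]],[[0,0,0.503],[0,0,0]]]'

```text
time_s: 17.37
position: [0.5254, 0.2856, 0.0842]
tool_rot: [[-1.0, 0.0, 0.003], [0.0, 1.0, 0.001], [-0.003, 0.001, -1.0]]
ft_force: [-1.0, 0.8, -0.4]
grip_width: 0.0852
gripper_force: 0.0
```

step_arm --targets '[[[0,0,0],[0,0,0]],[[0,0,0],[0,0,0]],[[0,0,0],[0,0,0]],[[0,0,0],[0,0,0]],[[0,0,0],[0,0,0]],[[0,0,0],[0,0,0]],[[0,0,0],[0,0,0]],[[0,0,0],[0,0,0]]]' --jaw 30 --grip_force 40

```text
time_s: 18.03
position: [0.5248, 0.2861, 0.0832]
tool_rot: [[-1.0, -0.0, 0.001], [-0.0, 1.0, 0.001], [-0.001, 0.001, -1.0]]
ft_force: [-0.1, 1.4, 4.7]
grip_width: 0.0469
gripper_force: 40.5
```

step_arm --targets '[[[0,0,-0.05],[0,0,0]],[[0,0,-0.15],[0,0,0]],[[0,0,-0.27],[0,0,0]],[[0,0,-0.39],[0,0,0]],[[0,0,-0.5],[0,0,0]],[[0,-0.07,-0.51],[0,0,0]],[[0,-0.17,-0.51],[0,0,0]],[[0,-0.28,-0.51],[0,0,0]],[[0,-0.39,-0.51],[0,0,0]],[[0,-0.5,-0.51],[0,0,0]]]'

```text
time_s: 18.87
position: [0.524, 0.1345, 0.2352]
tool_rot: [[-1.0, -0.001, -0.001], [-0.001, 1.0, -0.0], [0.001, -0.0, -1.0]]
ft_force: [1.4, -0.1, -1.6]
grip_width: 0.0472
gripper_force: 41.4
```

step_arm --targets '[[[0.01,-0.1,0],[0,0,0]],[[0.02,-0.2,0],[0,0,0]],[[0.03,-0.3,0],[0,0,0]],[[0.04,-0.4,0],[0,0,0]],[[0.05,-0.5,0],[0,0,0]],[[0.06,-0.6,0],[0,0,0]],[[0.07,-0.7,0],[0,0,0]],[[0.08,-0.8,0],[0,0,0]],[[0.083,-0.9,0],[0,0,0]],[[0.083,-1.0,0],[0,0,0]]]'

```text
time_s: 19.7
position: [0.499, -0.1655, 0.2353]
tool_rot: [[-1.0, -0.0, -0.001], [-0.0, 1.0, 0.0], [0.001, 0.0, -1.0]]
ft_force: [1.0, -0.8, -0.7]
grip_width: 0.0472
gripper_force: 41.4
```

step_arm --targets '[[[0,-0.08,0],[0,0,0]],[[0,-0.137,0],[0,0,0]],[[0,-0.137,0.05],[0,0,0]],[[0,-0.137,0.15],[0,0,0]],[[0,-0.137,0.25],[0,0,0]],[[0,-0.137,0.35],[0,0,0]],[[0,-0.137,0.44],[0,0,0]],[[0,-0.137,0.51],[0,0,0]],[[0,-0.137,0.54],[0,0,0]],[[0,-0.137,0.54],[0,0,0]]]'

```text
time_s: 20.53
position: [0.4988, -0.2047, 0.0717]
tool_rot: [[-1.0, -0.0, -0.004], [-0.0, 1.0, 0.002], [0.004, 0.002, -1.0]]
ft_force: [-0.2, -0.3, -1.5]
grip_width: 0.0472
gripper_force: 41.4
```

step_arm --targets '[[[0,0,0.005],[0,0,0]],[[0,0,0.01],[0,0,0]],[[0,0,0.013],[0,0,0]],[[0,0,0.016],[0,0,0]],[[0,0,0.016],[0,0,0]]]'

```text
time_s: 20.95
position: [0.4998, -0.2053, 0.0692]
tool_rot: [[-1.0, -0.0, 0.001], [-0.0, 1.0, -0.001], [-0.001, -0.001, -1.0]]
ft_force: [0.4, 0.3, -1.1]
grip_width: 0.0471
gripper_force: 41.4
```

Contact should come at z of about .067.

step_arm --targets '[[[0,0,0.003],[0,0,0]],[[0,0,0.006],[0,0,0]],[[0,0,0.009],[0,0,0]],[[0,0,0.009],[0,0,0]]]'

```text
time_s: 21.28
position: [0.5001, -0.2053, 0.0672]
tool_rot: [[-1.0, -0.0, 0.001], [-0.0, 1.0, -0.001], [-0.001, -0.001, -1.0]]
ft_force: [-1.8, 2.7, 9.9]
grip_width: 0.0473
gripper_force: 42.4
```

step_arm --targets '[[[0,0,0],[0,0,0]],[[0,0,0],[0,0,0]],[[0,0,0],[0,0,0]],[[0,0,0],[0,0,0]],[[0,0,0],[0,0,0]],[[0,0,-0.08],[0,0,0]],[[0,0,-0.2],[0,0,0]],[[0,0,-0.32],[0,0,0]],[[0,0,-0.45],[0,0,0]],[[0,0,-0.56],[0,0,0]]]' --jaw 85

```text
time_s: 22.12
position: [0.4996, -0.2052, 0.2366]
tool_rot: [[-1.0, -0.0, 0.001], [-0.0, 1.0, -0.001], [-0.001, -0.001, -1.0]]
ft_force: [0.4, -0.6, 0.8]
grip_width: 0.085
gripper_force: 0.0
```

Run:
```python
from h import *
d=get_image("top")
hsv=cv2.cvtColor(d["img"],cv2.COLOR_RGB2HSV);H,S,V=[hsv[...,i].astype(int) for i in range(3)]
roi=np.zeros(H.shape,bool);roi[110:225,70:190]=1
def big(m):
    n,l,s,c=cv2.connectedComponentsWithStats(m.astype(np.uint8));return (l==1+s[1:,4].argmax()),
def fit(m,z):
    m=big(m)[0].astype(np.uint8)
    c=max(cv2.findContours(m,0,1)[0],key=cv2.contourArea)
    e=cv2.fitEllipse(c);w=plane(d,c.reshape(-1,2),z)[:,:2]
    mo=cv2.moments(m,True);ce=(mo["m10"]/mo["m00"],mo["m01"]/mo["m00"])
    return plane(d,[ce],z)[0].round(4),plane(d,[e[0]],z)[0].round(4),np.linalg.norm(w-w.mean(0),axis=1).mean().round(4)
C=[]
for n,m in {"red":((H<8)|(H>172)),"yellow":(H>22)&(H<34),"blue":(H>105)&(H<125)}.items():
    r=fit(m&(S>130)&roi,.022);print(n,*r);C.append(r[0])
C=np.array(C);print("mean",C.mean(0),np.linalg.norm(C-C.mean(0),axis=1))
P=pts(d);t=roi&(P[...,2]>.04)&(P[...,2]<.06);t=big(t)[0]
print("tin",P[t].mean(0),cv2.minEnclosingCircle((P[t][:,:2]*1000).astype(np.float32)))
g=fit(roi&(H>80)&(H<98)&(S>120),.028);print("basin",g)
save(d,"t3.png",(70,110,190,225),4)
```

```text
Traceback (most recent call last):
ValueError: attempt to get argmax of an empty sequence
```

Run:
```python
from h import *
import pickle
d=get_image("top");save(d,"t3.png",None,1.5);pickle.dump(d,open("t3.pkl","wb"))
```

```text
(no output)
```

View pics/t3.png

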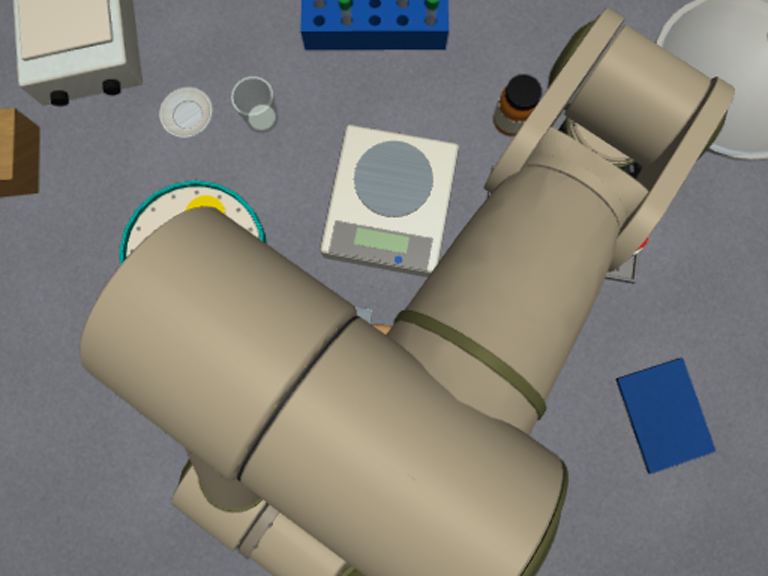

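The forearm and elbow hide the basin from this pose. I move towards the basin and measure again.

step_arm --targets '[[[0,0.1,0],[0,0,0]],[[0,0.2,0],[0,0,0]],[[0,0.3,0],[0,0,0]],[[0,0.4,0],[0,0,0]],[[0,0.5,0],[0,0,0]],[[0,0.6,0],[0,0,0]],[[0,0.7,0],[0,0,0]],[[0,0.8,0],[0,0,0]],[[0,0.9,0],[0,0,0]],[[0,1.0,0],[0,0,0]]]'

```text
time_s: 23.05
position: [0.4992, 0.0962, 0.2333]
tool_rot: [[-1.0, -0.0, -0.001], [-0.0, 1.0, -0.0], [0.001, -0.0, -1.0]]
ft_force: [0.9, 0.1, 0.0]
grip_width: 0.0851
gripper_force: 0.0
```

step_arm --targets '[[[0,0.1,0],[0,0,0]],[[0,0.2,0],[0,0,0]],[[0,0.3,0],[0,0,0]],[[-0.05,0.4,0],[0,0,0]],[[-0.1,0.5,0],[0,0,0]],[[-0.12,0.6,0],[0,0,0]],[[-0.12,0.7,0],[0,0,0]],[[-0.12,0.7,0],[0,0,0]]]'

```text
time_s: 23.72
position: [0.5349, 0.3091, 0.2323]
tool_rot: [[-1.0, -0.004, -0.002], [-0.004, 1.0, 0.001], [0.002, 0.001, -1.0]]
ft_force: [0.3, 0.6, -0.6]
grip_width: 0.0848
gripper_force: 0.0
```

```bash
cat > m.py <<'E'
from h import *
import sys
d=get_image("top")
hsv=cv2.cvtColor(d["img"],cv2.COLOR_RGB2HSV);H,S,V=[hsv[...,i].astype(int) for i in range(3)]
P=pts(d);Z=P[...,2]
roi=np.zeros(H.shape,bool);roi[110:225,70:190]=1
def big(m):
    n,l,s,c=cv2.connectedComponentsWithStats(m.astype(np.uint8));return l==1+s[1:,4].argmax() if n>1 else None
for n,m in {"red":((H<8)|(H>172)),"yellow":(H>22)&(H<34),"blue":(H>105)&(H<125)}.items():
    m=big(m&(S>130)&roi&(Z<.03))
    if m is None: print(n,"none");continue
    mo=cv2.moments(m.astype(np.uint8),True);ce=(mo["m10"]/mo["m00"],mo["m01"]/mo["m00"])
    print(n,m.sum(),"centroid",plane(d,[ce],.022)[0].round(4),"circle",[np.round(x,1) for x in cv2.minEnclosingCircle((P[m][:,:2]*1000).astype(np.float32))])
t=big(roi&(Z>.046)&(Z<.058)&(S<60))
if t is not None: print("tin",t.sum(),P[t].mean(0).round(4),cv2.minEnclosingCircle((P[t][:,:2]*1000).astype(np.float32)))
save(d,sys.argv[1],None,1.5);o=env.observe();print(o["position"],o["time_s"])
E
python3 m.py t4.png
```

```text
red 563 centroid [0.4523 0.3639 0.022 ] circle [array([453.5, 363.9]), np.float64(33.6)]
yellow 569 centroid [0.5278 0.287  0.022 ] circle [array([527.7, 287.6]), np.float64(33.4)]
blue 566 centroid [0.4242 0.2599 0.022 ] circle [array([424.7, 260.4]), np.float64(32.3)]
tin 426 [0.4676 0.3014 0.0513] ((468.2449951171875, 302.8802795410156), 28.054908752441406)
[0.53505608 0.30688783 0.23246726] 23.7667
```

View pics/t4.png

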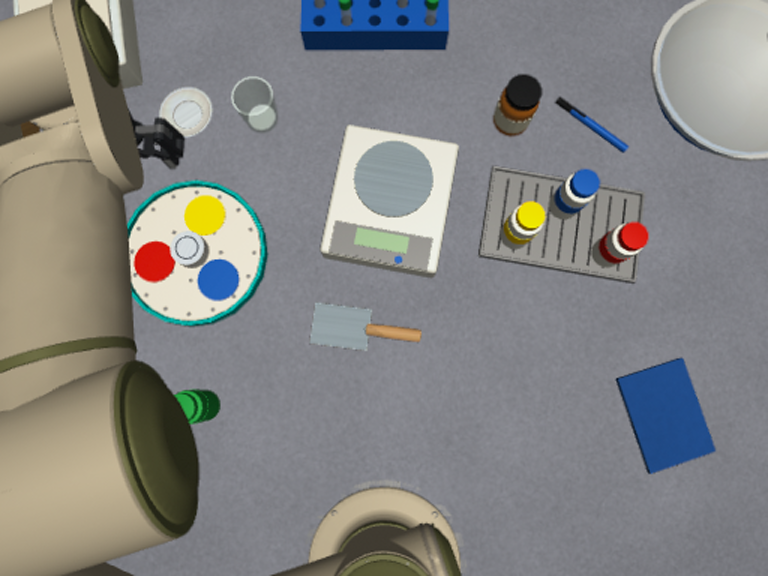

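All three bottles stand upright in the tray, with caps at yellow (530,217), blue (584,183) and red (632,235). The pads and the tin at (188,248) are clear. Tin next.

step_arm --targets '[[[0.11,-0.01,0],[0,0,0]],[[0.223,-0.01,0],[0,0,0]],[[0.223,-0.01,0.1],[0,0,0]],[[0.223,-0.01,0.22],[0,0,0]],[[0.223,-0.01,0.34],[0,0,0]],[[0.223,-0.01,0.46],[0,0,0]],[[0.223,-0.01,0.56],[0,0,0]],[[0.223,-0.01,0.56],[0,0,0]],[[0.223,-0.01,0.56],[0,0,0]],[[0.223,-0.01,0.56],[0,0,0]]]'

```text
time_s: 24.6
position: [0.4697, 0.3017, 0.0677]
tool_rot: [[-1.0, 0.0, 0.002], [0.0, 1.0, 0.001], [-0.002, 0.001, -1.0]]
ft_force: [0.0, -0.1, 0.2]
grip_width: 0.085
gripper_force: 0.0
```

step_arm --targets '[[[0.005,0.004,0.05],[0,0,0]],[[0.005,0.004,0.1],[0,0,0]],[[0.005,0.004,0.13],[0,0,0]],[[0.005,0.004,0.145],[0,0,0]],[[0.005,0.004,0.15],[0,0,0]],[[0.005,0.004,0.15],[0,0,0]],[[0.005,0.004,0.15],[0,0,0]]]'

```text
time_s: 25.18
position: [0.4677, 0.3031, 0.0219]
tool_rot: [[-1.0, -0.0, 0.001], [-0.0, 1.0, 0.001], [-0.001, 0.001, -1.0]]
ft_force: [-0.1, -0.7, -0.0]
grip_width: 0.0851
gripper_force: 0.0
```

step_arm --targets '[[[0,0,0],[0,0,0]],[[0,0,0],[0,0,0]],[[0,0,0],[0,0,0]],[[0,0,0],[0,0,0]],[[0,0,0],[0,0,0]],[[0,0,0],[0,0,0]],[[0,0,0],[0,0,0]],[[0,0,0],[0,0,0]]]' --jaw 40 --grip_force 25

```text
time_s: 25.85
position: [0.4674, 0.303, 0.0216]
tool_rot: [[-1.0, -0.0, 0.001], [-0.0, 1.0, 0.0], [-0.001, 0.0, -1.0]]
ft_force: [-0.7, -0.6, 5.8]
grip_width: 0.053
gripper_force: 25.7
```

step_arm --targets '[[[0,0,-0.04],[0,0,0]],[[0,0,-0.12],[0,0,0]],[[0,0,-0.23],[0,0,0]],[[0,0,-0.34],[0,0,0]],[[0,0,-0.42],[0,0,0]],[[0,0,-0.45],[0,0,0]],[[0,-0.02,-0.45],[0,0,0]],[[0,-0.049,-0.45],[0,0,0]]]'

```text
time_s: 26.52
position: [0.4666, 0.2879, 0.1549]
tool_rot: [[-1.0, -0.001, -0.001], [-0.001, 1.0, -0.0], [0.001, -0.0, -1.0]]
ft_force: [-0.5, -0.2, -0.8]
grip_width: 0.0531
gripper_force: 26.7
```

step_arm --targets '[[[-0.04,-0.1,0],[0,0,0]],[[-0.08,-0.21,0],[0,0,0]],[[-0.12,-0.33,0],[0,0,0]],[[-0.16,-0.45,0],[0,0,0]],[[-0.2,-0.57,0],[0,0,0]],[[-0.24,-0.69,0],[0,0,0]],[[-0.28,-0.81,0],[0,0,0]],[[-0.32,-0.92,0],[0,0,0]],[[-0.35,-1.0,0],[0,0,0]],[[-0.35,-1.0,0],[0,0,0]]]'

```text
time_s: 27.35
position: [0.5725, -0.0168, 0.1534]
tool_rot: [[-1.0, 0.005, -0.003], [0.005, 1.0, -0.0], [0.003, -0.0, -1.0]]
ft_force: [-0.3, -0.3, -0.8]
grip_width: 0.0532
gripper_force: 26.7
```

step_arm --targets '[[[0,0,0.03],[0,0,0]],[[0,0,0.08],[0,0,0]],[[0,0,0.13],[0,0,0]],[[0,0,0.18],[0,0,0]],[[0,0,0.21],[0,0,0]],[[0,0,0.23],[0,0,0]],[[0,0,0.24],[0,0,0]],[[0,0,0.24],[0,0,0]],[[0,0,0.24],[0,0,0]]]'

```text
time_s: 28.1
position: [0.5724, -0.0116, 0.0843]
tool_rot: [[-1.0, -0.0, 0.001], [-0.0, 1.0, -0.0], [-0.001, -0.0, -1.0]]
ft_force: [0.7, 0.9, -0.3]
grip_width: 0.0531
gripper_force: 26.7
```

step_arm --targets '[[[0,0,0.01],[0,0,0]],[[0,0,0.02],[0,0,0]],[[0,0,0.028],[0,0,0]],[[0,0,0.033],[0,0,0]],[[0,0,0.037],[0,0,0]],[[0,0,0.037],[0,0,0]],[[0,0,0.037],[0,0,0]]]'

```text
time_s: 28.68
position: [0.5723, -0.0117, 0.0729]
tool_rot: [[-1.0, -0.0, -0.0], [-0.0, 1.0, -0.0], [0.0, -0.0, -1.0]]
ft_force: [0.1, -0.4, -0.5]
grip_width: 0.0531
gripper_force: 26.7
```

step_arm --targets '[[[0,0,0.001],[0,0,0]],[[0,0,0.002],[0,0,0]],[[0,0,0.003],[0,0,0]],[[0,0,0.003],[0,0,0]]]'

```text
time_s: 29.02
position: [0.5722, -0.0117, 0.072]
tool_rot: [[-1.0, -0.0, -0.0], [-0.0, 1.0, 0.0], [0.0, 0.0, -1.0]]
ft_force: [-0.4, 0.1, -0.4]
grip_width: 0.053
gripper_force: 26.7
```

step_arm --targets '[[[0,0,0.001],[0,0,0]],[[0,0,0.002],[0,0,0]],[[0,0,0.003],[0,0,0]],[[0,0,0.003],[0,0,0]]]'

```text
time_s: 29.35
position: [0.5723, -0.0117, 0.0716]
tool_rot: [[-1.0, -0.0, 0.0], [-0.0, 1.0, -0.0], [-0.0, -0.0, -1.0]]
ft_force: [-1.4, -0.1, 3.7]
grip_width: 0.0532
gripper_force: 27.2
```

step_arm --targets '[[[0,0,0],[0,0,0]],[[0,0,0],[0,0,0]],[[0,0,0],[0,0,0]],[[0,0,0],[0,0,0]],[[0,0,0],[0,0,0]],[[0,0,-0.08],[0,0,0]],[[0,0,-0.2],[0,0,0]],[[0,0,-0.32],[0,0,0]],[[0,0,-0.44],[0,0,0]],[[0,0,-0.545],[0,0,0]]]' --jaw 85

```text
time_s: 30.18
position: [0.5722, -0.0117, 0.2371]
tool_rot: [[-1.0, -0.0, 0.001], [-0.0, 1.0, -0.0], [-0.001, -0.0, -1.0]]
ft_force: [0.5, -0.4, -0.2]
grip_width: 0.085
gripper_force: 0.0
```

step_arm --targets '[[[0.1,0,0],[0,0,0]],[[0.2,0,0],[0,0,0]],[[0.3,0,0],[0,0,0]],[[0.35,0,0],[0,0,0]],[[0.35,0,0],[0,0,0]],[[0.35,0,0],[0,0,0]]]'

```text
time_s: 30.68
position: [0.4673, -0.0118, 0.2351]
tool_rot: [[-1.0, 0.0, 0.001], [0.0, 1.0, -0.0], [-0.001, -0.0, -1.0]]
ft_force: [0.1, 1.0, -0.6]
grip_width: 0.0849
gripper_force: 0.0
```

```bash
cat > caps.py <<'E'
from h import *
import sys
d=get_image("top")
hsv=cv2.cvtColor(d["img"],cv2.COLOR_RGB2HSV);H,S,V=[hsv[...,i].astype(int) for i in range(3)]
P=pts(d);Z=P[...,2]
for n,m in {"red":((H<8)|(H>172)),"yellow":(H>22)&(H<34),"blue":(H>105)&(H<125)}.items():
    m=m&(S>130)&(Z>.115)&(Z<.155)
    k,l,s,c=cv2.connectedComponentsWithStats(m.astype(np.uint8))
    if k<2: print(n,"none");continue
    m=l==1+s[1:,4].argmax();print(n,m.sum(),P[m].mean(0).round(4))
m=(Z>.094)&(Z<.108)&(S<60)&(abs(P[...,0]-.572)<.06)&(abs(P[...,1]+.012)<.06)
if m.sum()>20: print("tin",m.sum(),P[m].mean(0).round(4),cv2.minEnclosingCircle((P[m][:,:2]*1000).astype(np.float32)))
save(d,sys.argv[1],None,1.5);o=env.observe();print(o["position"],o["time_s"])
E
python3 caps.py t5.png
```

```text
red 286 [ 0.4715 -0.3472  0.1269]
yellow 281 [ 0.5001 -0.2032  0.127 ]
blue 269 [ 0.5481 -0.2824  0.1267]
[ 0.46795702 -0.01188379  0.23486524] 30.7333
```

View pics/t5.png

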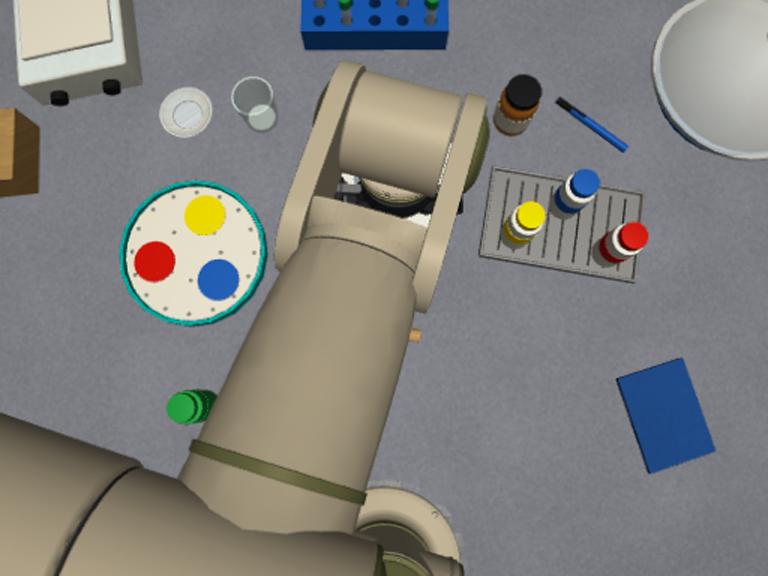

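The basin pads are clear and the three bottles stand in the tray. The tin is hidden under the wrist, so I will check it later. Yellow goes back first.

step_arm --targets '[[[-0.03,-0.12,0],[0,0,0]],[[-0.06,-0.24,0],[0,0,0]],[[-0.08,-0.36,0],[0,0,0]],[[-0.1,-0.48,0],[0,0,0]],[[-0.11,-0.59,0],[0,0,0]],[[-0.11,-0.646,0],[0,0,0]],[[-0.11,-0.646,0],[0,0,0]],[[-0.11,-0.646,0],[0,0,0]],[[-0.11,-0.646,0],[0,0,0]]]'

```text
time_s: 31.48
position: [0.5007, -0.2049, 0.2343]
tool_rot: [[-1.0, -0.001, -0.0], [-0.001, 1.0, 0.001], [0.0, 0.001, -1.0]]
ft_force: [-0.2, 0.9, 0.4]
grip_width: 0.0851
gripper_force: 0.0
```

step_arm --targets '[[[0,0,0.1],[0,0,0]],[[0,0,0.22],[0,0,0]],[[0,0,0.34],[0,0,0]],[[0,0,0.46],[0,0,0]],[[0,0,0.53],[0,0,0]],[[0,0,0.556],[0,0,0]],[[0,0,0.556],[0,0,0]],[[0,0,0.556],[0,0,0]],[[0,0,0.556],[0,0,0]]]'

```text
time_s: 32.23
position: [0.5013, -0.2057, 0.0696]
tool_rot: [[-1.0, -0.001, 0.003], [-0.001, 1.0, -0.002], [-0.003, -0.002, -1.0]]
ft_force: [0.2, -0.6, 0.1]
grip_width: 0.0849
gripper_force: 0.0
```

step_arm --targets '[[[0,0,0],[0,0,0]],[[0,0,0],[0,0,0]],[[0,0,0],[0,0,0]],[[0,0,0],[0,0,0]],[[0,0,0],[0,0,0]],[[0,0,0],[0,0,0]],[[0,0,0],[0,0,0]],[[0,0,0],[0,0,0]]]' --jaw 30 --grip_force 40

```text
time_s: 32.9
position: [0.5006, -0.2055, 0.0687]
tool_rot: [[-1.0, -0.0, 0.001], [-0.0, 1.0, -0.0], [-0.001, -0.0, -1.0]]
ft_force: [0.1, 1.0, 5.4]
grip_width: 0.0467
gripper_force: 40.3
```

step_arm --targets '[[[0,0,-0.05],[0,0,0]],[[0,0,-0.16],[0,0,0]],[[0,0,-0.29],[0,0,0]],[[0,0,-0.42],[0,0,0]],[[0,0,-0.54],[0,0,0]],[[0,0.07,-0.56],[0,0,0]],[[0,0.17,-0.56],[0,0,0]],[[0,0.28,-0.56],[0,0,0]],[[0,0.39,-0.56],[0,0,0]],[[0,0.5,-0.56],[0,0,0]]]'

```text
time_s: 33.73
position: [0.4998, -0.0541, 0.236]
tool_rot: [[-1.0, 0.0, 0.0], [0.0, 1.0, -0.0], [-0.0, -0.0, -1.0]]
ft_force: [0.4, 0.1, -1.2]
grip_width: 0.0472
gripper_force: 41.5
```

step_arm --targets '[[[-0.01,0.1,0],[0,0,0]],[[-0.02,0.2,0],[0,0,0]],[[-0.03,0.3,0],[0,0,0]],[[-0.04,0.4,0],[0,0,0]],[[-0.05,0.5,0],[0,0,0]],[[-0.06,0.6,0],[0,0,0]],[[-0.07,0.7,0],[0,0,0]],[[-0.08,0.8,0],[0,0,0]],[[-0.09,0.9,0],[0,0,0]],[[-0.09,1.0,0],[0,0,0]]]'

```text
time_s: 34.57
position: [0.5272, 0.2459, 0.2358]
tool_rot: [[-1.0, 0.0, -0.0], [0.0, 1.0, -0.0], [0.0, -0.0, -1.0]]
ft_force: [0.8, -0.0, -1.5]
grip_width: 0.0473
gripper_force: 41.5
```

step_arm --targets '[[[0,0.08,0],[0,0,0]],[[0,0.142,0],[0,0,0]],[[0,0.142,0.05],[0,0,0]],[[0,0.142,0.15],[0,0,0]],[[0,0.142,0.25],[0,0,0]],[[0,0.142,0.34],[0,0,0]],[[0,0.142,0.4],[0,0,0]],[[0,0.142,0.4],[0,0,0]],[[0,0.142,0.4],[0,0,0]],[[0,0.142,0.4],[0,0,0]]]'

```text
time_s: 35.4
position: [0.5279, 0.2873, 0.1174]
tool_rot: [[-1.0, -0.0, 0.002], [-0.0, 1.0, 0.001], [-0.002, 0.001, -1.0]]
ft_force: [-0.2, -0.6, -1.3]
grip_width: 0.0471
gripper_force: 41.4
```

step_arm --targets '[[[0,0,0.03],[0,0,0]],[[0,0,0.06],[0,0,0]],[[0,0,0.08],[0,0,0]],[[0,0,0.092],[0,0,0]],[[0,0,0.098],[0,0,0]],[[0,0,0.1],[0,0,0]],[[0,0,0.102],[0,0,0]],[[0,0,0.102],[0,0,0]],[[0,0,0.102],[0,0,0]]]'

```text
time_s: 36.15
position: [0.5273, 0.2871, 0.0855]
tool_rot: [[-1.0, -0.0, 0.0], [-0.0, 1.0, 0.0], [-0.0, 0.0, -1.0]]
ft_force: [0.3, 0.2, -1.0]
grip_width: 0.047
gripper_force: 41.4
```

step_arm --targets '[[[0,0,0.002],[0,0,0]],[[0,0,0.004],[0,0,0]],[[0,0,0.005],[0,0,0]],[[0,0,0.005],[0,0,0]]]'

```text
time_s: 36.48
position: [0.5276, 0.2872, 0.0847]
tool_rot: [[-1.0, -0.0, 0.002], [-0.0, 1.0, 0.0], [-0.002, 0.0, -1.0]]
ft_force: [-1.0, -1.0, 5.3]
grip_width: 0.0473
gripper_force: 41.9
```

step_arm --targets '[[[0,0,0],[0,0,0]],[[0,0,0],[0,0,0]],[[0,0,0],[0,0,0]],[[0,0,0],[0,0,0]],[[0,0,0],[0,0,0]],[[0,0,-0.08],[0,0,0]],[[0,0,-0.2],[0,0,0]],[[0,0,-0.32],[0,0,0]],[[0,0,-0.43],[0,0,0]],[[0,0,-0.505],[0,0,0]]]' --jaw 85

```text
time_s: 37.32
position: [0.5276, 0.2872, 0.2387]
tool_rot: [[-1.0, -0.0, 0.004], [-0.0, 1.0, 0.001], [-0.004, 0.001, -1.0]]
ft_force: [0.6, 0.9, -0.4]
grip_width: 0.0852
gripper_force: 0.0
```

```bash
python3 caps.py t6.png
```

```text
red 289 [ 0.4714 -0.3473  0.127 ]
yellow 302 [0.5265 0.2857 0.1421]
blue 268 [ 0.5481 -0.2825  0.1267]
tin 464 [ 0.572  -0.0125  0.1015] ((572.8838500976562, -12.254185676574707), 27.269363403320312)
[0.52868353 0.2876231  0.2424363 ] 37.3667
```

step_arm --targets '[[[-0.01,-0.1,0],[0,0,0]],[[-0.02,-0.2,0],[0,0,0]],[[-0.03,-0.3,0],[0,0,0]],[[-0.04,-0.4,0],[0,0,0]],[[-0.05,-0.5,0],[0,0,0]],[[-0.06,-0.6,0],[0,0,0]],[[-0.07,-0.7,0],[0,0,0]],[[-0.07,-0.8,0],[0,0,0]],[[-0.07,-0.9,0],[0,0,0]],[[-0.07,-1.0,0],[0,0,0]]]'

```text
time_s: 38.2
position: [0.548, -0.0143, 0.2349]
tool_rot: [[-1.0, -0.0, -0.0], [-0.0, 1.0, 0.0], [0.0, 0.0, -1.0]]
ft_force: [0.4, -0.6, -0.7]
grip_width: 0.0848
gripper_force: 0.0
```

step_arm --targets '[[[0,-0.1,0],[0,0,0]],[[0,-0.22,0],[0,0,0]],[[0,-0.34,0],[0,0,0]],[[0,-0.46,0],[0,0,0]],[[0,-0.58,0],[0,0,0]],[[0,-0.7,0],[0,0,0]],[[0,-0.82,0],[0,0,0]],[[0,-0.907,0],[0,0,0]],[[0,-0.907,0],[0,0,0]],[[0,-0.907,0],[0,0,0]]]'

```text
time_s: 39.03
position: [0.5479, -0.286, 0.2343]
tool_rot: [[-1.0, 0.002, -0.001], [0.002, 1.0, 0.001], [0.001, 0.001, -1.0]]
ft_force: [0.2, 0.5, 0.5]
grip_width: 0.0849
gripper_force: 0.0
```

step_arm --targets '[[[0,0,0.1],[0,0,0]],[[0,0,0.22],[0,0,0]],[[0,0,0.34],[0,0,0]],[[0,0,0.46],[0,0,0]],[[0,0,0.53],[0,0,0]],[[0,0,0.556],[0,0,0]],[[0,0,0.556],[0,0,0]],[[0,0,0.556],[0,0,0]],[[0,0,0.556],[0,0,0]]]'

```text
time_s: 39.78
position: [0.5492, -0.2852, 0.0704]
tool_rot: [[-1.0, -0.001, 0.003], [-0.001, 1.0, -0.002], [-0.003, -0.002, -1.0]]
ft_force: [-0.4, 0.6, 1.1]
grip_width: 0.0849
gripper_force: 0.0
```

step_arm --targets '[[[0,0,0],[0,0,0]],[[0,0,0],[0,0,0]],[[0,0,0],[0,0,0]],[[0,0,0],[0,0,0]],[[0,0,0],[0,0,0]],[[0,0,0],[0,0,0]],[[0,0,0],[0,0,0]],[[0,0,0],[0,0,0]]]' --jaw 30 --grip_force 40

```text
time_s: 40.45
position: [0.5486, -0.285, 0.0693]
tool_rot: [[-1.0, -0.0, 0.001], [-0.0, 1.0, -0.0], [-0.001, -0.0, -1.0]]
ft_force: [-0.7, 1.9, 6.6]
grip_width: 0.0473
gripper_force: 40.5
```

step_arm --targets '[[[0,0,-0.05],[0,0,0]],[[0,0,-0.16],[0,0,0]],[[0,0,-0.29],[0,0,0]],[[0,0,-0.42],[0,0,0]],[[0,0,-0.53],[0,0,0]],[[0,0.07,-0.555],[0,0,0]],[[0,0.17,-0.555],[0,0,0]],[[0,0.28,-0.555],[0,0,0]],[[0,0.39,-0.555],[0,0,0]],[[0,0.5,-0.555],[0,0,0]]]'

```text
time_s: 41.28
position: [0.5478, -0.1337, 0.2347]
tool_rot: [[-1.0, 0.0, -0.0], [0.0, 1.0, 0.0], [0.0, 0.0, -1.0]]
ft_force: [0.3, -1.1, -1.1]
grip_width: 0.047
gripper_force: 41.6
```

step_arm --targets '[[[0.03,0.1,0],[0,0,0]],[[0.06,0.2,0],[0,0,0]],[[0.09,0.3,0],[0,0,0]],[[0.12,0.4,0],[0,0,0]],[[0.15,0.5,0],[0,0,0]],[[0.18,0.6,0],[0,0,0]],[[0.21,0.7,0],[0,0,0]],[[0.24,0.8,0],[0,0,0]],[[0.27,0.9,0],[0,0,0]],[[0.3,1.0,0],[0,0,0]]]'

```text
time_s: 42.12
position: [0.4574, 0.1662, 0.2349]
tool_rot: [[-1.0, 0.0, -0.0], [0.0, 1.0, -0.0], [0.0, -0.0, -1.0]]
ft_force: [0.5, -0.0, -1.6]
grip_width: 0.0471
gripper_force: 41.6
```

step_arm --targets '[[[0.04,0.1,0],[0,0,0]],[[0.08,0.2,0],[0,0,0]],[[0.114,0.28,0],[0,0,0]],[[0.114,0.317,0],[0,0,0]],[[0.114,0.317,0.1],[0,0,0]],[[0.114,0.317,0.2],[0,0,0]],[[0.114,0.317,0.3],[0,0,0]],[[0.114,0.317,0.4],[0,0,0]],[[0.114,0.317,0.4],[0,0,0]],[[0.114,0.317,0.4],[0,0,0]]]'

```text
time_s: 42.95
position: [0.424, 0.2596, 0.1146]
tool_rot: [[-1.0, 0.0, -0.002], [0.0, 1.0, -0.001], [0.002, -0.001, -1.0]]
ft_force: [0.7, -0.5, -1.0]
grip_width: 0.0469
gripper_force: 41.8
```

step_arm --targets '[[[0,0,0.02],[0,0,0]],[[0,0,0.04],[0,0,0]],[[0,0,0.06],[0,0,0]],[[0,0,0.06],[0,0,0]],[[0,0,0.06],[0,0,0]]]'

```text
time_s: 43.37
position: [0.4241, 0.2601, 0.0971]
tool_rot: [[-1.0, -0.0, 0.0], [-0.0, 1.0, -0.0], [-0.0, -0.0, -1.0]]
ft_force: [0.5, -1.4, -1.2]
grip_width: 0.0469
gripper_force: 41.8
```

step_arm --targets '[[[0,0,0.01],[0,0,0]],[[0,0,0.02],[0,0,0]],[[0,0,0.028],[0,0,0]],[[0,0,0.032],[0,0,0]],[[0,0,0.034],[0,0,0]],[[0,0,0.036],[0,0,0]],[[0,0,0.038],[0,0,0]],[[0,0,0.039],[0,0,0]],[[0,0,0.039],[0,0,0]]]'

```text
time_s: 44.12
position: [0.4241, 0.2601, 0.0854]
tool_rot: [[-1.0, -0.0, 0.0], [-0.0, 1.0, 0.0], [-0.0, 0.0, -1.0]]
ft_force: [-0.3, -0.3, -0.1]
grip_width: 0.0472
gripper_force: 42.2
```

step_arm --targets '[[[0,0,0.001],[0,0,0]],[[0,0,0.002],[0,0,0]],[[0,0,0.003],[0,0,0]],[[0,0,0.003],[0,0,0]]]'

```text
time_s: 44.45
position: [0.4244, 0.2602, 0.0853]
tool_rot: [[-1.0, -0.0, 0.001], [-0.0, 1.0, 0.0], [-0.001, 0.0, -1.0]]
ft_force: [-2.6, -0.8, 10.2]
grip_width: 0.0472
gripper_force: 42.9
```

step_arm --targets '[[[0,0,0],[0,0,0]],[[0,0,0],[0,0,0]],[[0,0,0],[0,0,0]],[[0,0,0],[0,0,0]],[[0,0,0],[0,0,0]],[[0,0,-0.08],[0,0,0]],[[0,0,-0.2],[0,0,0]],[[0,0,-0.32],[0,0,0]],[[0,0,-0.43],[0,0,0]],[[0,0,-0.505],[0,0,0]]]' --jaw 85

```text
time_s: 45.28
position: [0.4244, 0.2602, 0.239]
tool_rot: [[-1.0, -0.0, 0.003], [-0.0, 1.0, 0.001], [-0.003, 0.001, -1.0]]
ft_force: [0.5, 0.3, 0.5]
grip_width: 0.0851
gripper_force: 0.0
```

step_arm --targets '[[[-0.02,-0.1,0],[0,0,0]],[[-0.04,-0.2,0],[0,0,0]],[[-0.06,-0.3,0],[0,0,0]],[[-0.08,-0.4,0],[0,0,0]],[[-0.1,-0.5,0],[0,0,0]],[[-0.12,-0.6,0],[0,0,0]],[[-0.14,-0.7,0],[0,0,0]],[[-0.16,-0.8,0],[0,0,0]],[[-0.16,-0.9,0],[0,0,0]],[[-0.16,-1.0,0],[0,0,0]]]'

```text
time_s: 46.12
position: [0.472, -0.0414, 0.2357]
tool_rot: [[-1.0, -0.0, -0.0], [-0.0, 1.0, 0.0], [0.0, 0.0, -1.0]]
ft_force: [1.2, -0.3, -0.8]
grip_width: 0.0847
gripper_force: 0.0
```

step_arm --targets '[[[0,-0.1,0],[0,0,0]],[[0,-0.21,0],[0,0,0]],[[0,-0.33,0],[0,0,0]],[[0,-0.45,0],[0,0,0]],[[0,-0.57,0],[0,0,0]],[[0,-0.69,0],[0,0,0]],[[0,-0.81,0],[0,0,0]],[[0,-0.92,0],[0,0,0]],[[0,-1.0,0],[0,0,0]],[[0,-1.0,0],[0,0,0]]]'

```text
time_s: 46.95
position: [0.4714, -0.3441, 0.2347]
tool_rot: [[-1.0, 0.004, -0.001], [0.004, 1.0, -0.0], [0.001, -0.0, -1.0]]
ft_force: [-0.8, -0.4, -0.7]
grip_width: 0.0849
gripper_force: 0.0
```

step_arm --targets '[[[0,-0.033,0],[0,0,0]],[[0,-0.033,0],[0,0,0]],[[0,-0.033,0],[0,0,0]],[[0,-0.033,0],[0,0,0]]]'

```text
time_s: 47.28
position: [0.4723, -0.3489, 0.236]
tool_rot: [[-1.0, -0.001, -0.0], [-0.001, 1.0, 0.0], [0.0, 0.0, -1.0]]
ft_force: [0.1, -0.6, 0.3]
grip_width: 0.0849
gripper_force: 0.0
```

step_arm --targets '[[[0,0,0.1],[0,0,0]],[[0,0,0.22],[0,0,0]],[[0,0,0.34],[0,0,0]],[[0,0,0.46],[0,0,0]],[[0,0,0.53],[0,0,0]],[[0,0,0.558],[0,0,0]],[[0,0,0.558],[0,0,0]],[[0,0,0.558],[0,0,0]],[[0,0,0.558],[0,0,0]]]'

```text
time_s: 48.03
position: [0.4729, -0.3503, 0.0704]
tool_rot: [[-1.0, -0.001, 0.002], [-0.001, 1.0, -0.002], [-0.002, -0.002, -1.0]]
ft_force: [0.6, -0.1, 0.6]
grip_width: 0.085
gripper_force: 0.0
```

step_arm --targets '[[[0,0,0],[0,0,0]],[[0,0,0],[0,0,0]],[[0,0,0],[0,0,0]],[[0,0,0],[0,0,0]],[[0,0,0],[0,0,0]],[[0,0,0],[0,0,0]],[[0,0,0],[0,0,0]],[[0,0,0],[0,0,0]]]' --jaw 30 --grip_force 40

```text
time_s: 48.7
position: [0.4724, -0.3498, 0.0693]
tool_rot: [[-1.0, -0.0, 0.001], [-0.0, 1.0, -0.001], [-0.001, -0.001, -1.0]]
ft_force: [-1.3, 2.4, 6.7]
grip_width: 0.047
gripper_force: 40.5
```

step_arm --targets '[[[0,0,-0.05],[0,0,0]],[[0,0,-0.16],[0,0,0]],[[0,0,-0.29],[0,0,0]],[[0,0,-0.42],[0,0,0]],[[0,0,-0.53],[0,0,0]],[[0,0.07,-0.555],[0,0,0]],[[0,0.17,-0.555],[0,0,0]],[[0,0.28,-0.555],[0,0,0]],[[0,0.39,-0.555],[0,0,0]],[[0,0.5,-0.555],[0,0,0]]]'

```text
time_s: 49.53
position: [0.4716, -0.1984, 0.2348]
tool_rot: [[-1.0, 0.0, -0.0], [0.0, 1.0, 0.0], [0.0, 0.0, -1.0]]
ft_force: [0.5, 0.7, -0.8]
grip_width: 0.0471
gripper_force: 41.7
```

step_arm --targets '[[[0.01,0.1,0],[0,0,0]],[[0.02,0.2,0],[0,0,0]],[[0.03,0.3,0],[0,0,0]],[[0.04,0.4,0],[0,0,0]],[[0.05,0.5,0],[0,0,0]],[[0.06,0.6,0],[0,0,0]],[[0.066,0.7,0],[0,0,0]],[[0.066,0.8,0],[0,0,0]],[[0.066,0.9,0],[0,0,0]],[[0.066,1.0,0],[0,0,0]]]'

```text
time_s: 50.37
position: [0.4518, 0.1016, 0.235]
tool_rot: [[-1.0, -0.0, -0.0], [-0.0, 1.0, -0.0], [0.0, -0.0, -1.0]]
ft_force: [0.8, -0.6, -2.2]
grip_width: 0.0472
gripper_force: 41.7
```

step_arm --targets '[[[0,0.1,0],[0,0,0]],[[0,0.2,0],[0,0,0]],[[0,0.3,0],[0,0,0]],[[0,0.41,0],[0,0,0]],[[0,0.52,0],[0,0,0]],[[0,0.63,0],[0,0,0]],[[0,0.73,0],[0,0,0]],[[0,0.82,0],[0,0,0]],[[0,0.879,0],[0,0,0]],[[0,0.879,0],[0,0,0]]]'

```text
time_s: 51.2
position: [0.4515, 0.3666, 0.2343]
tool_rot: [[-1.0, -0.003, -0.001], [-0.003, 1.0, 0.0], [0.001, 0.0, -1.0]]
ft_force: [-0.4, -0.6, -1.8]
grip_width: 0.0471
gripper_force: 41.7
```

step_arm --targets '[[[0,0,0.03],[0,0,0]],[[0,0,0.12],[0,0,0]],[[0,0,0.22],[0,0,0]],[[0,0,0.32],[0,0,0]],[[0,0,0.4],[0,0,0]],[[0,0,0.45],[0,0,0]],[[0,0,0.46],[0,0,0]],[[0,0,0.46],[0,0,0]],[[0,0,0.46],[0,0,0]],[[0,0,0.46],[0,0,0]]]'

```text
time_s: 52.03
position: [0.4528, 0.3638, 0.0982]
tool_rot: [[-1.0, 0.0, 0.002], [0.0, 1.0, 0.001], [-0.002, 0.001, -1.0]]
ft_force: [-0.3, 0.2, -1.7]
grip_width: 0.047
gripper_force: 41.7
```

step_arm --targets '[[[0,0,0.01],[0,0,0]],[[0,0,0.02],[0,0,0]],[[0,0,0.028],[0,0,0]],[[0,0,0.032],[0,0,0]],[[0,0,0.035],[0,0,0]],[[0,0,0.037],[0,0,0]],[[0,0,0.039],[0,0,0]],[[0,0,0.04],[0,0,0]],[[0,0,0.04],[0,0,0]]]'

```text
time_s: 52.78
position: [0.4523, 0.3639, 0.0854]
tool_rot: [[-1.0, -0.0, 0.001], [-0.0, 1.0, 0.0], [-0.001, 0.0, -1.0]]
ft_force: [-1.2, -0.8, 3.3]
grip_width: 0.0471
gripper_force: 42.2
```

Contact. I release, retreat clear of everything, and look.

step_arm --targets '[[[0,0,0],[0,0,0]],[[0,0,0],[0,0,0]],[[0,0,0],[0,0,0]],[[0,0,0],[0,0,0]],[[0,0,0],[0,0,0]],[[0,0,-0.08],[0,0,0]],[[0,0,-0.2],[0,0,0]],[[0,0,-0.32],[0,0,0]],[[0,0,-0.43],[0,0,0]],[[0,0,-0.505],[0,0,0]]]' --jaw 85

```text
time_s: 53.62
position: [0.4526, 0.3641, 0.2399]
tool_rot: [[-1.0, -0.0, 0.004], [-0.0, 1.0, 0.002], [-0.004, 0.002, -1.0]]
ft_force: [-0.3, 0.5, 0.3]
grip_width: 0.0853
gripper_force: 0.0
```

step_arm --targets '[[[0.02,-0.1,-0.05],[0,0,0]],[[0.04,-0.2,-0.1],[0,0,0]],[[0.06,-0.3,-0.1],[0,0,0]],[[0.08,-0.4,-0.1],[0,0,0]],[[0.1,-0.5,-0.1],[0,0,0]],[[0.1,-0.6,-0.1],[0,0,0]],[[0.1,-0.7,-0.1],[0,0,0]],[[0.1,-0.8,-0.1],[0,0,0]],[[0.1,-0.9,-0.1],[0,0,0]],[[0.1,-1.0,-0.1],[0,0,0]]]'

```text
time_s: 54.45
position: [0.4219, 0.0625, 0.2665]
tool_rot: [[-1.0, -0.0, 0.0], [-0.0, 1.0, -0.0], [-0.0, -0.0, -1.0]]
ft_force: [1.1, 0.0, 1.1]
grip_width: 0.0847
gripper_force: 0.0
```

step_arm --targets '[[[0,-0.1,0],[0,0,0]],[[0,-0.2,0],[0,0,0]],[[0,-0.25,0],[0,0,0]],[[0,-0.25,0],[0,0,0]],[[0,-0.25,0],[0,0,0]],[[0,-0.25,0],[0,0,0]]]'

```text
time_s: 54.95
position: [0.4222, -0.0105, 0.2664]
tool_rot: [[-1.0, -0.001, -0.0], [-0.001, 1.0, 0.0], [0.0, 0.0, -1.0]]
ft_force: [0.2, -0.5, 0.2]
grip_width: 0.0853
gripper_force: 0.0
```

```bash
python3 caps.py t7.png; python3 -c "
from h import *
save(get_image('side'),'s7.png',None,1.5)"
```

```text
red 302 [0.4515 0.3613 0.1425]
yellow 304 [0.5265 0.2857 0.142 ]
blue 288 [0.4247 0.2588 0.1429]
[ 0.42216645 -0.0102701   0.26644291] 55.0
```

View pics/t7.png

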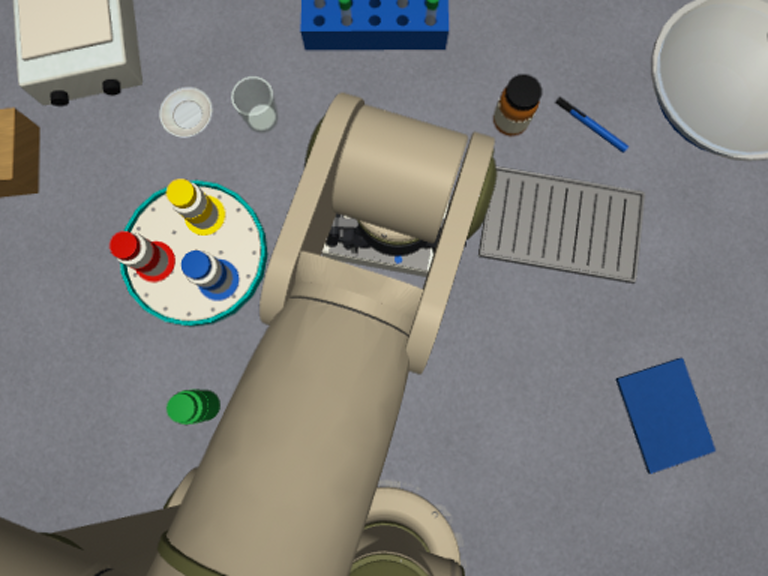

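View pics/s7.png

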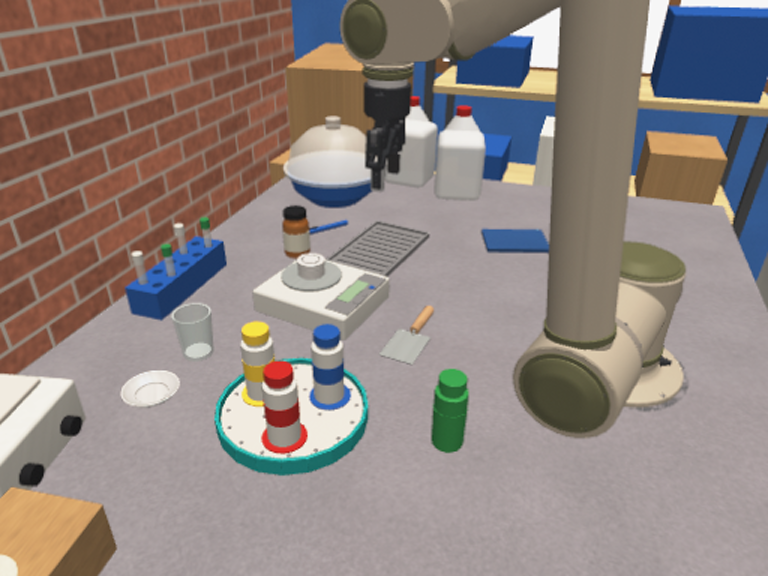

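The top view shows red (126,245), yellow (182,193) and blue (197,265) upright on their own pads. Each cap is within about 1 mm of its starting position. The side view shows the tin upright mid-pan at (311,265), the gripper clear of everything, and the green bottle (450,410) untouched.

```bash
python3 -c "
from rig import close_job
print(close_job())"
```

```text
the job is handed in; nothing more can be done
None
```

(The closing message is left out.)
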